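# Slide a clamp stud out of the curved T-slot and put it away

### The job

Push the ball-headed clamp stud out from under the clear splash sheet and along the curved slot until it stands fully home in the exit gap, then lift it out there. Stand it upright in the empty tote, setting it down gently rather than dropping it. Leave the other stud, the mallet, the stone offcut and both totes where they are.

Things in the scene. Friction and masses are not known exactly. Their poses are not given: they have to be found in the camera images.
- plate: Fixed guide plate of a stone saw: dark steel base 255 x 365 x 10 mm (own x -160 to 95, y -192 to 172) with an aluminium T-slot on top, half of it under a clear splash sheet. The slot runs straight along the plate's +y, bends left towards -x, and ends in a short straight with the exit gap. Origin: underside, below the long straight's middle line. z up; all plate points share its axes.
- slot_straight (a point): End of the slot's long straight, on its middle line and floor (10 mm above the bench). The straight runs from the closed end, 145 mm to -y of here, in +y to here, where the bend begins. Side walls 73 mm apart (2.5 mm play each side of a stud's foot), 10 mm thick.
- slot_bend (a point): Centre of the slot's bend, at slot floor height. From slot_straight the middle line follows a circle of radius 110 mm about here through 60 deg, anticlockwise from above, from +x to the plate direction (0.5, 0.866).
- lips (a point): End of the bend, on the middle line, at the top of the lips (29 mm above the bench). From here a 45 mm straight in plate direction (-0.866, 0.5) leads to the exit gap. Lips, 23 to 29 mm above the bench, overhang both sides of the whole slot and leave a 38 mm opening for the neck; they end 32 mm before the exit point.
- exit_gap (a point): Exit point, on the slot floor, 10 mm above the bench, at plate x -94, y 117.8 mm: the stud's foot is centred here when fully home. An end wall (top 23 mm above the bench) stops the foot 0.5 mm past this point. Only within about 3 mm of it, against the end wall, is the foot clear of the lips and able to rise.
- sheet (a point): Middle of the robot-side lower edge of the clear splash sheet, 96 mm above the bench. The sheet (5 mm thick, aluminium strip 9 mm high on this edge) reaches 112 mm to +x and 80 mm to each side, over the whole ball, on two 12 mm posts at its far side (plate x 80, y -168 and -32 mm). The -x side is open: a tool leaning back 35 to 50 deg towards plate -x reaches under.
- stud: The clamp stud to move: greased steel disc foot 68 mm across and 10 mm thick, neck 26 mm across, black ball 52 mm across whose centre is 48 mm above the foot's underside; 74 mm tall in all, 0.25 to 0.45 kg. It slides, not rolls, under 1 to 2 N and stays where it is left. Origin: centre of the foot's underside; z up through the ball. At the start it stands in the long straight of the slot, under the splash sheet.
- tote_empty: The empty tote: open grey plastic box, outside 130 x 130 x 40 mm, walls and floor 5 mm, loose, 0.6 kg. Origin: centre of the underside; z up.
- tote_used: The like tote in which the other stud stands. Origin: centre of the underside; z up.
- spare: The other stud, alike in all sizes, standing in tote_used; stays there. Origin: centre of the foot's underside.
- mallet: Bystander: hammer 260 mm long, lying on the bench. Its own x axis runs along the handle towards the head.
- offcut: Bystander: sandstone offcut 75 x 110 x 45 mm. Origin: centre of the underside.
Not all that is in view belongs to the job. Leave any blue or orange look-alike of the stud alone.

How it is judged:
On the way, in this order (a step that is already met when the one before it is completed fails the run):
1. the stud stands in the exit gap, still down on the slot floor (horizontal distance between stud and exit_gap below 0.008 m and z of stud in the frame of exit_gap below 0.004 m and angle between stud's own z axis and vertical below 0.15 rad), for 0.2 s.
2. the stud has been lifted out through the gap (z of stud in the frame of exit_gap above 0.025 m and horizontal distance between stud and exit_gap below 0.03 m), for 0.05 s.
At the end, for the whole second after the job is handed in: The stud stands upright (within 0.08 rad) and still on the floor of the empty tote (foot underside within 4 mm of the 5 mm thick floor, foot wholly inside the walls), released; the tote stands flat on the bench (x of stud in the frame of tote_empty between -0.032 and 0.032 m and y of stud in the frame of tote_empty between -0.032 and 0.032 m and z of stud in the frame of tote_empty between 0 and 0.009 m and angle between stud's own z axis and vertical below 0.08 rad and linear speed of stud below 0.02 m/s and height (world z) of tote_empty below 0.006 m and angle between tote_empty's own z axis and vertical below 0.05 rad); the robot touches nothing.
It fails at once if the stud is dropped: let go of over a tote while still more than 5 mm above its floor ((horizontal distance between stud and tote_empty below 0.065 m and z of stud in the frame of tote_empty above 0.01 m and contact force between the fingers and stud below 0.05 N) or (horizontal distance between stud and tote_used below 0.065 m and z of stud in the frame of tote_used above 0.01 m and contact force between the fingers and stud below 0.05 N)).
It fails at once if a tote is shifted by more than 30 mm (distance of any of tote_empty, tote_used from where it was at the start of the episode above 0.03 m).
It fails at once if the other stud, the mallet or the offcut is moved by more than 30 mm (distance of any of spare, mallet, offcut from where it was at the start of the episode above 0.03 m).
It also fails if it takes over 64 s, if anything falls off the work surface, if the arm or the gripper's body presses on something with over 40 N, if the wrist force passes 120 N, or if a joint passes its speed limit or range.

### The arm

A 6-joint arm with a two-finger parallel gripper is mounted at the origin on the work surface. World frame = base frame: x ahead of the robot, y to its left, z up, the work surface at z = 0. Lengths are in m, angles in rad, forces in N, time in s.
With the tool pointing down it reaches from about 0.35 to 0.8 m from the base axis. Payload 7.3 kg.
Tool frame: the origin (TCP) lies between the finger pads; the fingertips stand 25 mm ahead of it and the grasp point (between the pads) lies 6 mm ahead of it (r.tip_extent is the distance from the TCP to the fingertips, in m); z points along the fingers, y is the line along which they close (so a half turn about z gives the same grasp; the last joint's range is limited). The gripper opens to 85 mm and grips with 20 to 120 N. Pads are 22 mm wide; open, the fingers measure 114 mm over their backs; the gripper's body (76 mm by 85 mm) begins 54 mm behind the grasp point. The pads swing forward as they close: fully open they stand 13 mm farther back than shut.
Start: joints at [-1.346, 0.342, 1.524, -0, 1.275, -0.146], TCP at [0.19, -0.489, 0.256] pointing down, gripper open.
Joint ranges: [-2.53, 2.53], [-0.77, 2.02], [0.04, 2.7], [-1, 4.14], [0.28, 2.66], [-3.11, 3.11]. Speed limits (rad/s): [2.57, 2.57, 3.14, 3.14, 3.14, 3.14].

### API

Orientations are given as a unit quaternion [x, y, z, w].
In Python, from workcell import r, command_gripper, optics gives the robot as it stands. The module is installed in compiled form; this text tells all that it offers. Calls block until the motion is done:
- r.reach(position, orientation): joint-space move of the TCP to a pose.
- r.move_straight(position, orientation=None, speed=0.15, max_force=None): straight line of the TCP; orientation=None keeps the orientation; speed is the mean speed in m/s. With max_force (N) it stops when the force on the tool has changed by that much, and returns True; else False.
- r.movej(angles): joint-space move.
- command_gripper(opening, force=None): finger opening in m; force is the grip in N (None keeps the last); returns when the fingers have stopped.
- r.hold(seconds).
- r.solve_ik(position, orientation): joint angles nearest the present ones, or None.
- r.read_state(): the state.
- optics.get_image(name): name is "side" or "top"; returns (picture, depth): 384x512x3 uint8, red, green, blue; 384x512 float32, m along the optical axis (not along the pixel's ray), 0 where there is no reading.
- optics.camera_model(name): a dict with "K" (3x3 intrinsics, pixels), "k1" (the pictures are not rectified: a ray, as slopes to the right and down, at radius r is drawn at 1 + k1 r^2 times it, then the intrinsics apply), "R" (3x3) and "t" (3): a world point X has camera coordinates R X + t. Camera axes: x right, y down, z forward; pixel columns grow to the right and rows downward; lengths in m; the calibration is good to about 2 mm. A picture is of the moment at which its call begins. camera_model takes no time and is no camera call.
A pose or a line that the arm cannot do raises r.PlanningError and nothing moves.
- r.finish_job(): hands the job in; it is judged then, once.
The state is a dict: "time_s": time; "joint_positions": joint angles; "dq": joint speeds; "tau": joint torques, N m; "eef_pos": TCP position; "eef_rot": TCP orientation; "contact_force": force on the tool from outside, world axes, zero at the start; "torque": the same for the moment, N m; "grip_width": finger opening in m; "grip_force": force on a finger pad.
Only numpy, scipy, OpenCV 4.12 (cv2) and the standard library are available. Lean on these libraries where they do the work, as an engineer would, in place of code of your own. Each camera call takes 0.05 s, during which the arm holds its last target. There are 200 camera calls.

## Working session

There is one attempt and no reset: what is moved stays moved. The work goes in short steps, each a Python script; the robot and the scene stay as the last script left them, time stands still between calls to the robot, and variables do not carry over. Pictures are saved under pics/ and viewed, at most 13 in all, crops included, and the job is handed in when it is done.

```bash
mkdir -p pics
cat > h.py <<'E'
import numpy as np, cv2
from workcell import r, command_gripper, optics
from scipy.spatial.transform import Rotation as Ro
def snap(n,tag):
    im,d=optics.get_image(n); cv2.imwrite(f'pics/{tag}.png',im[:,:,::-1]); np.savez(f'{tag}.npz',im=im,d=d); return im,d
def rays(n):
    c=optics.camera_model(n);K=np.array(c['K']);u,v=np.meshgrid(np.arange(512.),np.arange(384.))
    p=cv2.undistortPoints(np.stack([u,v],-1).reshape(-1,1,2),K,np.array([c['k1'],0,0,0,0.]))
    return c,np.dstack([p.reshape(384,512,2),np.ones((384,512))])
def cloud(n,d):
    c,s=rays(n); return (s*d[...,None]-np.array(c['t']))@np.array(c['R'])
def onplane(n,u,v,z):
    c,s=rays(n);R=np.array(c['R']);o=-R.T@np.array(c['t']);g=R.T@s[int(round(v)),int(round(u))];return o+g*(z-o[2])/g[2]
def proj(n,X):
    c=optics.camera_model(n)
    p,_=cv2.projectPoints(np.float64(X).reshape(-1,1,3),cv2.Rodrigues(np.array(c['R']))[0],np.array(c['t']).reshape(3,1),np.array(c['K']),np.array([c['k1'],0,0,0,0.]));return p.reshape(-1,2)
E
python3 - <<'E'
from h import *
a,_=snap('top','top0');b,_=snap('side','side0')
for n in('top','side'):
    c=optics.camera_model(n);print(c['K'],c['k1'],-np.array(c['R']).T@c['t'])
print(r.read_state()['eef_rot'],r.read_state()['time_s'],r.tip_extent)
E
```

```text
[[423.84032976   0.         254.35602159]
 [  0.         423.84032976 186.01541424]
 [  0.           0.           1.        ]] -0.15109325647014873 [0.42371271 0.00910738 1.168424  ]
[[349.82047407   0.         253.49697368]
 [  0.         349.82047407 189.16689954]
 [  0.           0.           1.        ]] -0.07437947730064487 [0.26483998 0.42649542 0.72991467]
[ 9.82864679e-01  1.84327339e-01 -2.10154830e-05 -6.74652543e-04] 0.1 0.025
```

View pics/top0.png

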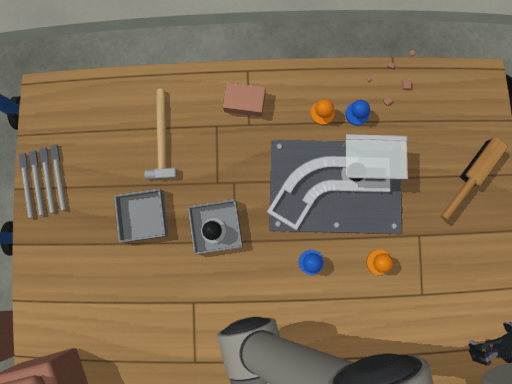

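View pics/side0.png

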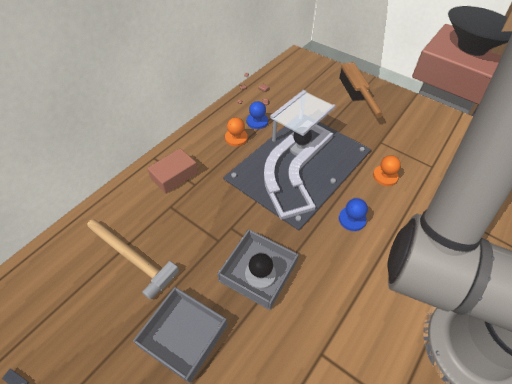

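The top view shows the plate at (270-403, 140-233), with its +y to the left and +x up. The candidates with a stud's shape are:
- The dark ball under the clear sheet at (357,172). It's black, stands in the slot and lies under the sheet, so it fits the description.
- The black ball in a tote at (212,231), which is the spare.
- The blue ones at (358,110) and (311,262), and the orange ones at (323,110) and (381,262), which are decoys.

The empty tote is at (141,216). I'll measure the poses and confirm the stud in a crop.

Run:
```python
from h import *
z=np.load('top0.npz');im,d=z['im'],z['d'];P=cloud('top',d)
hsv=cv2.cvtColor(im,cv2.COLOR_RGB2HSV)
V,U=np.mgrid[:384,:512]
# plate: dark greyish
m=(hsv[...,2]<95)&(hsv[...,1]<90)&(U>255)&(U<415)&(V>130)&(V<245)
c,s=rays('top');R=np.array(c['R']);o=-R.T@np.array(c['t']);G=s@R;Q=o+G*((.01-o[2])/G[...,2])[...,None]
n,l,st,_=cv2.connectedComponentsWithStats(m.astype(np.uint8));k=1+np.argmax(st[1:,4]);m=l==k
rc=cv2.minAreaRect(Q[m][:,:2].astype(np.float32)*1000);print('plate',rc,cv2.boxPoints(rc).round(1).tolist())
# other estimate: line fits per edge
def edge(rng,ax,side):
    pts=[]
    for i in rng:
        idx=np.where(m[i] if ax==0 else m[:,i])[0]
        if len(idx): j=idx[0] if side<0 else idx[-1]; pts.append(Q[i,j,:2] if ax==0 else Q[j,i,:2])
    pts=np.array(pts);vx,vy,x,y=cv2.fitLine(pts.astype(np.float32)*1000,cv2.DIST_HUBER,0,.01,.01).ravel()
    return np.degrees(np.arctan2(vy,vx)),x,y
print('left',edge(range(150,226),0,-1));print('right',edge(range(185,226),0,1));print('bot',edge(range(280,395),1,1));print('top',edge(range(278,340),1,-1))
print('platez',np.median(P[m][:,2]))
for nm,(u0,u1,v0,v1) in dict(empty=(108,175,182,250),used=(182,250,194,260)).items():
    w=np.zeros_like(m);w[v0:v1,u0:u1]=1
    w&=(P[...,2]>.034)&(P[...,2]<.046)&(hsv[...,1]<70)
    rc=cv2.minAreaRect(P[w][:,:2].astype(np.float32)*1000);print(nm,rc,w.sum())
ss=np.load('side0.npz')
a=cv2.resize(im[120:250,255:420],None,fx=2.9,fy=2.9,interpolation=cv2.INTER_CUBIC)
b=cv2.resize(ss['im'][80:225,220:375],None,fx=2,fy=2,interpolation=cv2.INTER_CUBIC)
W=np.zeros((max(a.shape[0],b.shape[0]),a.shape[1]+b.shape[1],3),np.uint8);W[:a.shape[0],:a.shape[1]]=a;W[:b.shape[0],a.shape[1]:]=b
cv2.imwrite('pics/crop1.png',W[:,:,::-1]);print(W.shape)
# ball under sheet
for u,v in((357,172),(350,174),(365,172)):print(d[v,u],P[v,u],onplane('top',u,v,.058))
```

```text
plate ((514.5308227539062, -192.6584014892578), (363.55181884765625, 150.62698364257812), 87.06827545166016) [[430.0, -370.29998779296875], [580.4000244140625, -378.0], [599.0, -15.0], [448.6000061035156, -7.300000190734863]]
left (np.float32(-73.6888), np.float32(524.28467), np.float32(-188.9896))
right (np.float32(-2.6005824), np.float32(506.88742), np.float32(-370.36218))
bot (np.float32(87.20603), np.float32(440.82095), np.float32(-191.87439))
top (np.float32(-49.41189), np.float32(505.00354), np.float32(-117.561775))
platez 0.009602675202944527
empty ((499.2908935546875, 346.08544921875), (131.74398803710938, 133.1765899658203), 6.5057692527771) 357
used ((464.825439453125, 141.055908203125), (129.69769287109375, 130.80775451660156), 7.353631973266602) 343
(377, 788, 3)
1.0760144 [ 0.5897448  -0.23382941  0.09992861] [ 0.59626004 -0.24336244  0.058     ]
1.0759877 [ 0.58512089 -0.21543441  0.09972079] [ 0.59142206 -0.22420023  0.058     ]
1.0751348 [ 0.5890907  -0.25452834  0.10032438] [ 0.59564395 -0.26497513  0.058     ]
```

View pics/crop1.png

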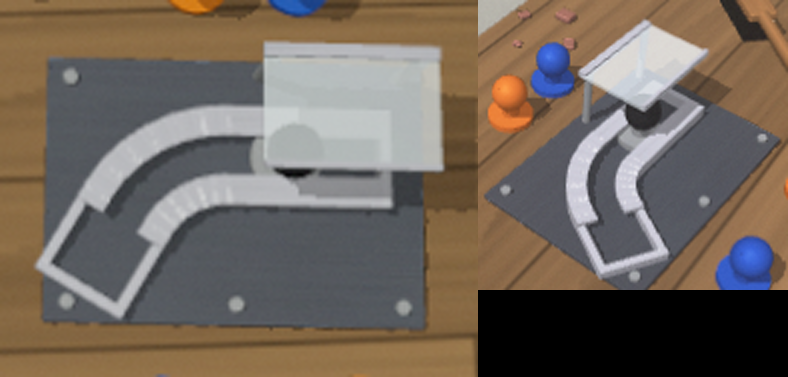

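The crop confirms the stud: a black ball (full picture (357,171) top, (303,137) side) on a steel foot in the slot under the sheet. Next I'll refine the plate pose and check it with an overlay and IK.

```bash
cat >> h.py <<'E'
PX,PY,PYAW=.6003,-.1866,np.radians(-2.8)
try:
    import json; PX,PY,PYAW=json.load(open('plate.json'))
except Exception: pass
def w(p,P=None):
    x,y,a=P if P is not None else (PX,PY,PYAW)
    p=np.atleast_2d(np.float64(p));o=p.copy();o[:,:2]=p[:,:2]@np.array([[np.cos(a),np.sin(a)],[-np.sin(a),np.cos(a)]])+[x,y];return o
def pose(ball,th,tilt,sgn,lead=0,back=0):
    """tool pose for ball centre (plate xy), path angle th, tilt from vertical"""
    b=np.array([np.cos(th),np.sin(th),0]);t=np.array([-np.sin(th),np.cos(th),0]);k=np.array([0,0,1.])
    zz=np.sin(tilt)*b-np.cos(tilt)*k;f=tilt/np.radians(50)
    g=np.array([ball[0],ball[1],.058])+f*(-.0106*b-.0028*k)+lead*t
    tcp=g-.006*zz-back*zz
    y=sgn*t;M=np.column_stack([np.cross(y,zz),y,zz])
    return w(tcp)[0],(Ro.from_euler('z',PYAW)*Ro.from_matrix(M)).as_quat()
def path(s):
    """s=0 at slot_straight; returns xy, th"""
    L=.11*np.pi/3
    if s<0:return np.array([0,s]),0.
    if s<L:th=s/.11;return np.array([-.11+.11*np.cos(th),.11*np.sin(th)]),th
    return np.array([-.055,.09526])+(s-L)*np.array([-.866,.5]),np.pi/3
SE=.11*np.pi/3+.045
E
python3 - <<'E'
from h import *
import json
from scipy.optimize import minimize
z=np.load('top0.npz');im=z['im'];hsv=cv2.cvtColor(im,cv2.COLOR_RGB2HSV)
g=cv2.GaussianBlur(im,(0,0),.7).astype(float)
lum=g.mean(2);sat=g[...,0]-g[...,2]   # wood: red>>blue
def samp(I,X):
    p=proj('top',X).astype(np.float32);return cv2.remap(I.astype(np.float32),p[:,0].reshape(-1,1),p[:,1].reshape(-1,1),cv2.INTER_LINEAR).ravel()
# contrast across visible plate edges (z=.01): wood outside, steel inside
def edge(a,b,nrm,n=60):
    q=np.linspace(a,b,n);return np.c_[q,np.full(n,.01)],np.r_[nrm,0]
E=[edge((-.16,-.185),(-.16,.165),(-1,0)),edge((-.15,.172),(.09,.172),(0,1)),edge((-.155,-.192),(-.03,-.192),(0,-1)),edge((.095,.02),(.095,.165),(1,0))]
def cost(P):
    c=0
    for X,n in E: c-= (samp(sat,w(X+.004*n,P))-samp(sat,w(X-.004*n,P))).sum()
    return c
r0=minimize(cost,[.6003,-.1866,-.0489],method='Nelder-Mead',options=dict(initial_simplex=np.array([[.6003,-.1866,-.0489],[.605,-.1866,-.0489],[.6003,-.181,-.0489],[.6003,-.1866,-.02]])))
print(r0.x,r0.fun);json.dump(r0.x.tolist(),open('plate.json','w'))
P=r0.x
vis=[]
for n,I in(('top',im),('side',np.load('side0.npz')['im'])):
    f=4 if n=='top' else 3
    u0,v0=(255,125) if n=='top' else (222,90)
    C=cv2.resize(I[v0:v0+125,u0:u0+160] if n=='top' else I[v0:v0+135,u0:u0+150],None,fx=f,fy=f,interpolation=cv2.INTER_CUBIC).copy()
    if n=='side':C=cv2.resize(C,None,fx=2/3,fy=2/3);f=2
    else: C=cv2.resize(C,None,fx=.75,fy=.75);f=3
    def dr(X,col,cl=True):
        p=(proj(n,w(X,P))-[u0-.5,v0-.5])*f;cv2.polylines(C,[np.int32(p.round())],cl,col,1)
    dr([[-.16,-.192,.01],[.095,-.192,.01],[.095,.172,.01],[-.16,.172,.01]],(255,0,0))
    e=np.array([-.094,.1178]);t=np.array([-.866,.5]);b=np.array([.5,.866])
    dr([np.r_[e+.0345*t+s*.0365*b,.023] for s in(1,-1)]+[np.r_[e-.032*t+s*.0365*b,.029] for s in(-1,1)],(0,255,0))
    dr([[*path(s)[0],.029] for s in np.linspace(-.145,SE,60)],(255,255,0),False)
    vis.append(C)
W=np.zeros((375,480+300,3),np.uint8);W[:375,:480]=vis[0];W[:vis[1].shape[0],480:]=vis[1];cv2.imwrite('pics/ov.png',W[:,:,::-1])
c,s=np.cos(P[2]),np.sin(P[2])
for n,u,v in(('top',357,171),('side',303,137)):
    q=onplane(n,u,v,.058);d=q[:2]-P[:2];print(n,'ball plate',np.array([[c,s],[-s,c]])@d)
import h;h.PX,h.PY,h.PYAW=P
for sg in(1,-1):
    for s in(-.057,0,.04,.08,SE):
        q,th=path(s);ti=np.radians(50)*np.clip((SE-s)/(SE-.04),0,1)
        for bk in(0,.1):
            J=r.solve_ik(*pose(q,th,ti,sg,0,bk));print(sg,s,bk,None if J is None else np.round(J,2))
E
```

```text
[ 0.60009062 -0.18463354 -0.05159372] -15750.1259765625
top ball plate [ 0.00190236 -0.0588734 ]
side ball plate [-0.00611973 -0.05434347]
1 -0.057 0 [-0.75  0.69  2.07  2.13  0.61  2.  ]
1 -0.057 0.1 [-0.88  0.48  2.22  1.9   0.64  2.13]
1 0 0 [-0.63  0.67  2.14  2.33  0.62  1.89]
1 0 0.1 [-0.76  0.46  2.29  2.1   0.62  2.01]
1 0.04 0 [-0.71  0.69  2.06  1.76  0.73  2.08]
1 0.04 0.1 [-0.88  0.5   2.17  1.51  0.8   2.21]
1 0.08 0 [-0.61  0.63  1.87  0.95  0.71  2.67]
1 0.08 0.1 [-0.72  0.45  1.87  0.78  0.88  2.78]
1 0.16019173063162573 0 [-0.27  0.56  1.78 -0.    0.8  -2.84]
1 0.16019173063162573 0.1 [-0.27  0.42  1.68 -0.    1.04 -2.84]
-1 -0.057 0 [-0.75  0.69  2.07  2.13  0.61 -1.14]
-1 -0.057 0.1 [-0.88  0.48  2.22  1.9   0.64 -1.01]
-1 0 0 [-0.63  0.67  2.14  2.33  0.62 -1.26]
-1 0 0.1 [-0.76  0.46  2.29  2.1   0.62 -1.13]
-1 0.04 0 [-0.71  0.69  2.06  1.76  0.73 -1.06]
-1 0.04 0.1 [-0.88  0.5   2.17  1.51  0.8  -0.93]
-1 0.08 0 [-0.61  0.63  1.87  0.95  0.71 -0.47]
-1 0.08 0.1 [-0.72  0.45  1.87  0.78  0.88 -0.36]
-1 0.16019173063162573 0 [-0.27  0.56  1.78 -0.    0.8   0.31]
-1 0.16019173063162573 0.1 [-0.27  0.42  1.68 -0.    1.04  0.31]
```

View pics/ov.png

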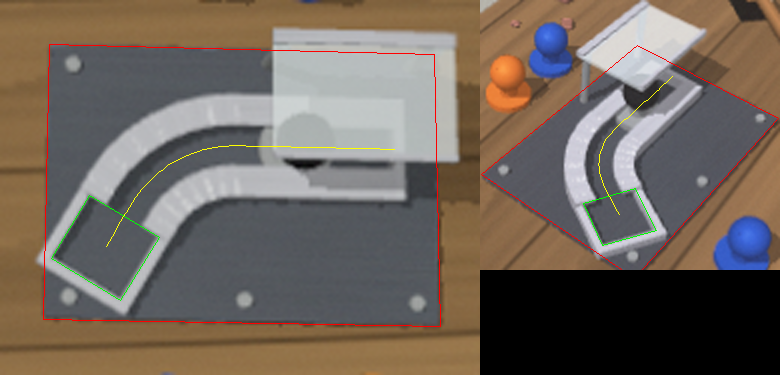

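The overlay fits well in both views: red is the plate, green the exit pocket, yellow the middle line. The ball is at plate y ≈ -57 mm. I'll move to a tilted hover pose and measure the fingertips there.

Run:
```python
from h import *
c,s=np.cos(PYAW),np.sin(PYAW)
for u,v in((346,178),(377,178),(407,179)):
    d=onplane('top',u,v,.1)[:2]-[PX,PY];print('sheet edge plate',np.array([[c,s],[-s,c]])@d)
command_gripper(.074)
p,q=pose((0,-.057),0,np.radians(50),-1,0,.13)
r.reach(p+[0,0,.08],q); r.move_straight(p,q,speed=.15)
st=r.read_state();print(st['time_s'],np.round(st['eef_pos'],4),p.round(4),st['grip_width'],r.tip_extent)
for n in('top','side'):
    im,d=snap(n,n+'1');T=Ro.from_quat(st['eef_rot'])
    L=T.inv().apply((cloud(n,d)-st['eef_pos']).reshape(-1,3)).reshape(384,512,3)
    m=(d>0)&(abs(L[...,0])<.02)&(abs(L[...,1])<.07)&(L[...,2]>-.06)&(L[...,2]<.045)
    for sg in(1,-1):
        k=m&(sg*L[...,1]>.02);A=L[k];print(n,sg,k.sum(),np.percentile(A,[2,50,98,100],axis=0).round(4).tolist() if k.any() else '')
```

```text
sheet edge plate [-0.02398226 -0.02108968]
sheet edge plate [-0.02218659 -0.10156216]
sheet edge plate [-0.02298972 -0.18073259]
2.5167 [ 0.4827 -0.2362  0.1429] [ 0.4825 -0.2356  0.1426] 0.07379510275182878 0.025
top 1 270 [[-0.0093, 0.0237, -0.0581], [0.01, 0.0425, -0.0352], [0.0176, 0.0649, 0.0117], [0.0184, 0.067, 0.0165]]
top -1 296 [[-0.013, -0.0688, -0.058], [0.0102, -0.0448, -0.0374], [0.0179, -0.0265, 0.0094], [0.0197, -0.0217, 0.0141]]
side 1 179 [[-0.0069, 0.024, -0.0572], [0.0083, 0.0359, -0.0197], [0.0181, 0.0619, 0.0129], [0.0184, 0.0681, 0.0138]]
side -1 217 [[-0.0092, -0.0698, -0.0588], [0.0084, -0.0489, -0.038], [0.0184, -0.0266, 0.0083], [0.0193, -0.0237, 0.0156]]
```

View pics/side1.png

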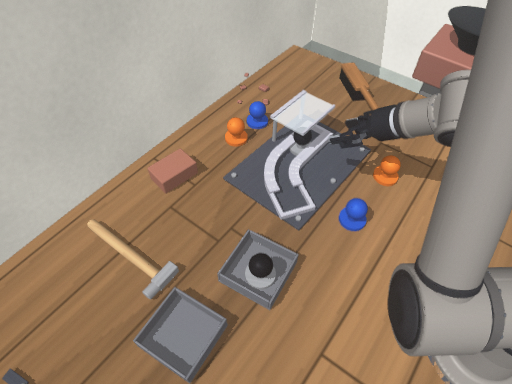

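The side view shows the tilted gripper hovering behind the ball at about (355,130), clear of the decoys. At this opening the tips stand about 15 mm ahead of the TCP. The sheet edge is at plate x ≈ -23 mm, so there is room. I'll enter, cage the ball and push.

Run:
```python
from h import *
T50=np.radians(50);B=-.004
def go(s,lead,sp=.08,mf=25,tilt=T50):
    q,th=path(s);h=r.move_straight(*pose(q,th,tilt,-1,lead,B),speed=sp,max_force=mf)
    st=r.read_state();print(round(s,3),h,st['time_s'],np.round(st['contact_force'],1),round(st['grip_width'],4));return h
ok=not go(-.057,0,.08,10)
if ok:
    command_gripper(.062,20); st=r.read_state();print(st['grip_width'],st['grip_force'],st['contact_force'])
    snap('side','side2')
    lead=.062/2-.026
    for s in(-.02,0.0,.02): 
        if go(s,lead,.06,20):break
    snap('side','side3')
a=cv2.imread('pics/side2.png')[80:240,210:410];b=cv2.imread('pics/side3.png')[80:240,210:410]
cv2.imwrite('pics/c3.png',cv2.resize(np.hstack([a,b]),None,fx=2,fy=2,interpolation=cv2.INTER_CUBIC))
```

```text
-0.057 False 4.4417 [-0.3  0.6 -0.5] 0.0741
0.06185151936397115 0.0 [ 0.53852992 -0.70975851  0.23712441]
-0.02 False 5.6167 [ 0.6 -1.2  0.2] 0.0622
0.0 False 6.1 [ 0.5  0.5 -0.6] 0.0616
0.02 False 6.55 [-0.4 -0.4 -0.2] 0.0618
```

View pics/c3.png

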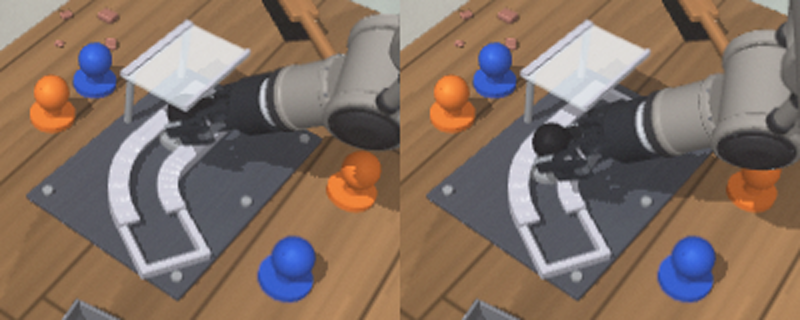

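The ball is out from under the sheet, at crop (550,140), and caged between the fingers. I'll carry on round the bend, bringing the tool upright along the way.

Run:
```python
from h import *
B=-.004;lead=.005
def go(s,sp=.06,mf=20):
    q,th=path(s);ti=np.radians(50)*np.clip((SE-.045-s)/(SE-.045-.03),0,1)
    h=r.move_straight(*pose(q,th,ti,-1,lead,B),speed=sp,max_force=mf)
    st=r.read_state();print(round(s,3),h,st['time_s'],np.round(st['contact_force'],1));return h
for s in(.035,.05,.065,.08,.095,SE-.045,SE-.012):
    if go(s):break
else:
    print('final',go(SE+.006,.03,8)); r.hold(.3)
im,d=snap('side','side4');im2,d2=snap('top','top4')
cv2.imwrite('pics/c4.png',cv2.resize(np.hstack([im[100:260,220:390],im2[110:270,235:405]]),None,fx=2.2,fy=2.2,interpolation=cv2.INTER_CUBIC)[:,:,::-1])
st=r.read_state();dd=st['eef_pos'][:2]-w([-.094,.1178,0])[0,:2];t=w([-.866,.5,0])[0,:2]-[PX,PY];print('lead at stop',dd@t,dd)
```

```text
0.035 False 6.975 [-0.2  0.1 -0.6]
0.05 True 7.2667 [-2.8  1.  -2.1]
lead at stop -0.098583782632675 [ 0.06613366 -0.07921677]
```

View pics/c4.png

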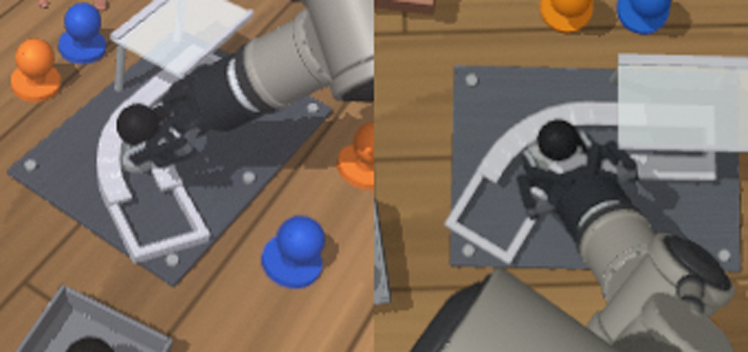

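The side view has the ball at crop (138,125), at the start of the bend and still caged. The stop left only about 3 N, so it was probably a spike from the fast rotation. I'll carry on more slowly and in smaller steps.

Run:
```python
from h import *
B=-.004;lead=.005
def go(s,sp=.03,mf=20):
    q,th=path(s);ti=np.radians(50)*np.clip((SE-.045-s)/(SE-.045-.03),0,1)
    p=pose(q,th,ti,-1,lead,B);h=r.move_straight(*p,speed=sp,max_force=mf)
    st=r.read_state();print(round(s,3),h,round(st['time_s'],2),np.round(st['contact_force'],1),((st['eef_pos']-p[0])*1000).round(1),round(st['grip_width'],4));return h
for s in(.05,.06,.07,.08,.09,.1,SE-.045,SE-.012):
    if go(s):break
else:
    print('final',go(SE+.006,.03,8)); r.hold(.3)
im,d=snap('side','side5');im2,d2=snap('top','top5')
cv2.imwrite('pics/c5.png',cv2.resize(np.hstack([im[100:260,220:390],im2[110:270,235:405]]),None,fx=2.2,fy=2.2,interpolation=cv2.INTER_CUBIC)[:,:,::-1])
st=r.read_state();dd=st['eef_pos'][:2]-w([-.094,.1178,0])[0,:2];t=w([-.866,.5,0])[0,:2]-[PX,PY];print('lead at stop',dd@t,dd)
```

```text
0.05 True 7.6 [-1.1 -0.4 -1.7] [-4.7 -3.9 -5.8] 0.0618
lead at stop -0.09526688238572054 [ 0.0638068  -0.07670844]
```

Run:
```python
from h import *
B=-.004;lead=.005
J0=None
for s in np.arange(.046,.0601,.002):
    q,th=path(s);ti=np.radians(50)*np.clip((SE-.045-s)/(SE-.045-.03),0,1)
    p=pose(q,th,ti,-1,lead,B);J=r.solve_ik(*p);st0=r.read_state()
    hit=r.move_straight(*p,speed=.012,max_force=35);st=r.read_state()
    print(round(s,3),hit,round(st['time_s'],2),np.round(st['contact_force'],1),np.round(st['torque'],1),((st['eef_pos']-p[0])*1000).round(1),np.round(J-st0['joint_positions'],3))
    if hit or np.linalg.norm(st['contact_force'])>15:break
```

```text
0.046 False 8.53 [-21.1  -6.7 -14.4] [-0.1  3.  -1.4] [-5.3 -0.2 -5. ] [ 0.004 -0.005 -0.014 -0.02   0.008  0.016]
```

View pics/c5.png

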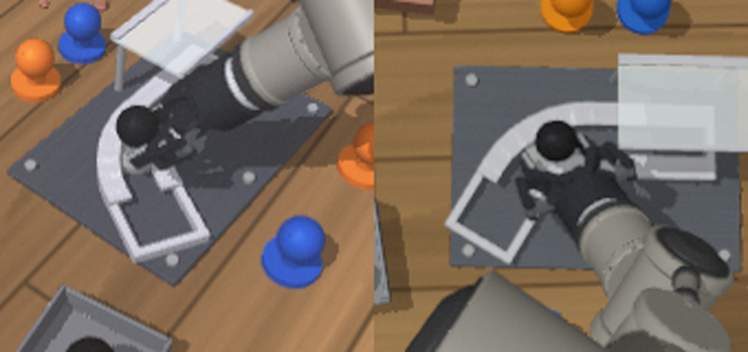

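The tool is pressing on something above it. The wide rear knuckle, yawed with the bend, has come up under the sheet's corner; I hadn't allowed for that yaw. I'll turn the yaw back to 0 and keep it there until the ball is well past the sheet, then turn and go upright.

Run:
```python
from h import *
B=-.004;D=np.radians
def go(s,yaw,ti,sp=.04,mf=20,lead=.005):
    q,th=path(s);p=pose(q,D(yaw),D(ti),-1,lead,B);h=r.move_straight(*p,speed=sp,max_force=mf)
    st=r.read_state();print(round(s,3),round(np.degrees(th)),h,round(st['time_s'],2),np.round(st['contact_force'],1),((st['eef_pos']-p[0])*1000).round(1));return h
go(.040,0,50,.03,None)
for th,yaw,ti in((22,0,50),(26,0,50),(30,0,50),(34,3,50),(38,8,50),(41,14,48),(44,22,43),(47,31,35),(50,40,28),(53,48,20),(56,54,12),(60,60,5)):
    if go(.11*D(th),yaw,ti):break
else:
    go(SE-.03,60,0);go(SE-.012,60,0)
im,d=snap('side','side6');im2,d2=snap('top','top6')
cv2.imwrite('pics/c6.png',cv2.resize(np.hstack([im[100:260,220:390],im2[110:270,235:405]]),None,fx=2.2,fy=2.2,interpolation=cv2.INTER_CUBIC)[:,:,::-1])
```

```text
0.04 21 False 9.56 [ 0.5  0.8 -0.6] [ 0.4 -0.2  0.3]
0.042 22 False 9.81 [-0.  -0.2  0.6] [ 0.1 -0.1  0.1]
0.05 26 False 10.15 [ 0.2 -0.6 -0.2] [-0.1  0.4 -0. ]
0.058 30 False 10.49 [-0.1 -0.9  0.4] [-0.2  0.4 -0.1]
0.065 34 False 10.82 [-3.  -2.1 -0.9] [-0.2 -0.4 -0.2]
0.073 38 False 11.15 [-1.2 -4.7  1.4] [ 0.  -0.7 -0. ]
0.079 41 False 11.48 [-2.2 -5.4  1.8] [ 0.5 -0.5  0.4]
0.084 44 False 11.94 [-1.  -2.9  0.3] [0.1 0.5 0. ]
0.09 47 False 12.5 [ 0.5 -1.5  1.2] [-0.2  1.2 -0.2]
0.096 50 False 12.97 [ 1.1 -1.8  0.5] [-0.3  0.8 -0.3]
0.102 53 False 13.38 [0.8 0.4 0.7] [-0.3  0.9 -0.4]
0.108 56 False 13.72 [0.8 0.3 0.1] [-0.3  0.9 -0.4]
0.115 60 False 14.07 [-1.  -0.6 -0.8] [-0.6  0.7 -0.6]
0.13 60 False 14.59 [-0.2  0.   0.6] [-0.3 -0.1 -0.2]
0.148 60 False 15.19 [ 0.1 -0.4 -0.8] [-0.2  0.2  0. ]
```

View pics/c6.png

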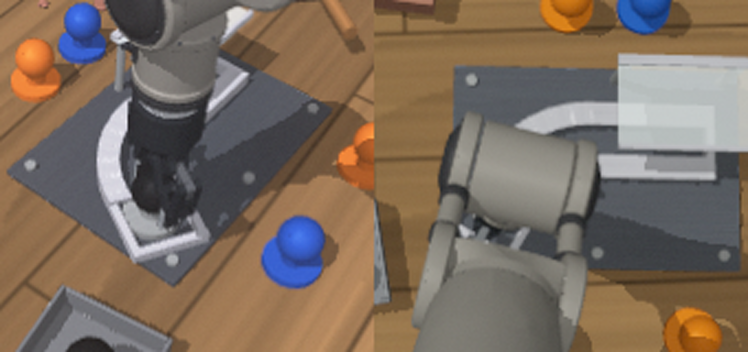

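The gripper is now upright with the ball caged between the fingers, at side crop (148,190), near the exit. Next come the final push to the end wall, the regrip and the lift.

Run:
```python
from h import *
B=-.004;Y=np.pi/3
t=w([-.866,.5,0])[0]-[PX,PY,0]; E0=w([-.094,.1178,.01])[0]
def rp(m):
    st=r.read_state();print(m,round(st['time_s'],2),np.round(st['contact_force'],1),'along',((st['eef_pos']-E0)@t*1000).round(1),round(st['grip_width'],4),st['grip_force']);return st
p,q=pose((-.094,.1178),Y,0,-1,.016,B)
hit=r.move_straight(p,q,speed=.03,max_force=8);st=rp(('push',hit));r.hold(.3);st=rp('held')
r.move_straight(st['eef_pos']-.005*t,q,speed=.03)
command_gripper(.045,50);st=rp('grip')
im,d=snap('side','side7')
r.hold(.2)
if st['grip_width']>.046:
    hit=r.move_straight(st['eef_pos']+[0,0,.05],q,speed=.05,max_force=15);st=rp(('lift',hit))
im2,_=snap('side','side8')
cv2.imwrite('pics/c8.png',cv2.resize(np.hstack([im[100:260,220:390],im2[100:260,220:390]]),None,fx=2.2,fy=2.2,interpolation=cv2.INTER_CUBIC)[:,:,::-1])
```

```text
('push', True) 15.82 [ 2.2 -1.8  0.9] along 5.7 0.0619 1.4462979510426521
held 16.12 [ 3.2 -1.5  1.4] along 5.3 0.0623 1.7175324261188507
grip 16.71 [ 0.5 -2.2  2. ] along -0.2 0.05 51.875706911087036
('lift', False) 18.12 [-0.3 -0.2 -4.1] along 0.1 0.0494 52.92411983013153
```

View pics/c8.png

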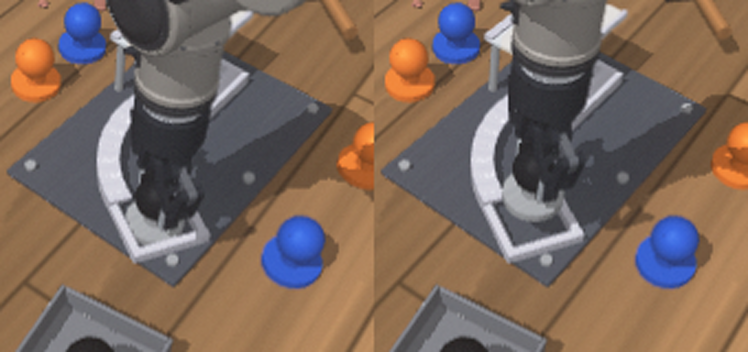

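The stud is out cleanly and hangs upright at side crop (530,190), weighing about 4 N. Next is the carry to the empty tote.

Run:
```python
from h import *
st=r.read_state();g0=st['eef_pos'][2]-.05;q=st['eef_rot'];J=np.array(st['joint_positions'])
r.move_straight([*st['eef_pos'][:2],.24],q,speed=.15)
C=np.array([.4993,.3461])
best=None
for k in range(4):
    Q=(Ro.from_euler('z',np.radians(6.7)+k*np.pi/2)*Ro.from_quat([1,0,0,0])).as_quat()
    s=r.solve_ik([*C,.24],Q)
    if s is not None and (best is None or abs(s[5]-J[5])<best[0]):best=(abs(s[5]-J[5]),Q)
Q=best[1];print(best)
J1=np.array(r.solve_ik([*C,.24],Q));J0=np.array(r.read_state()['joint_positions'])
for f in np.linspace(0,1,4)[1:]: r.movej((J0+f*(J1-J0)).tolist())
r.move_straight([*C,g0+.015],Q,speed=.12)
r.hold(.3)
st=r.read_state();print(st['time_s'],g0,st['eef_pos'],st['grip_width'],st['grip_force'],st['contact_force'])
a,_=snap('side','side9');b,_=snap('top','top9')
cv2.imwrite('pics/c9.png',cv2.resize(np.hstack([a[224:384,110:310],b[130:290,80:280]]),None,fx=1.9,fy=1.9,interpolation=cv2.INTER_CUBIC)[:,:,::-1])
```

```text
(np.float64(0.05718524847783585), array([0.66457854, 0.74721842, 0.        , 0.        ]))
22.8583 0.05986270969740129 [0.49939189 0.34616788 0.07515943] 0.05014457011192161 52.934938073158264 [ 0.51701126  0.67529018 -4.50338601]
```

View pics/c9.png

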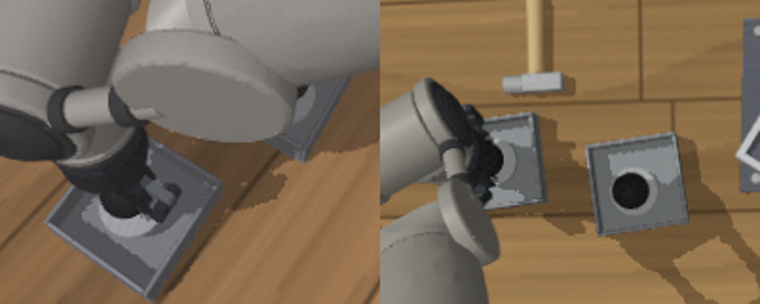

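The stud hangs upright over the middle of the tote, with its foot at side crop (135,225) and top crop (500,160). I'll lower it until it touches the floor, release and withdraw.

Run:
```python
from h import *
st=r.read_state();p=np.array(st['eef_pos']);Q=st['eef_rot'];g0=.05986
r.move_straight([*p[:2],g0-.002],Q,speed=.04)
hit=r.move_straight([*p[:2],g0-.009],Q,speed=.012,max_force=3);r.hold(.2)
st=r.read_state();dz=st['eef_pos'][2]-(g0-.005);print(hit,'dz mm',dz*1000,st['contact_force'],st['time_s'])
if abs(dz)<.004:
    command_gripper(.064,20);r.hold(.2)
    st=r.read_state();print(st['grip_force'],st['contact_force'])
    r.move_straight([*p[:2],.24],Q,speed=.12);r.movej((np.array(r.read_state()['joint_positions'])+[-.9,0,0,0,0,0]).tolist())
a,d=snap('side','side10');b,d2=snap('top','top10')
cv2.imwrite('pics/c10.png',cv2.resize(np.hstack([a[224:384,110:310],b[130:290,80:280]]),None,fx=1.9,fy=1.9,interpolation=cv2.INTER_CUBIC)[:,:,::-1])
```

```text
True dz mm 0.3882778838770404 [-0.42385629 -0.28058452  5.8402471 ] 24.1083
0.0 [ 0.2162594  -0.06215249 -0.22555224]
```

View pics/c10.png

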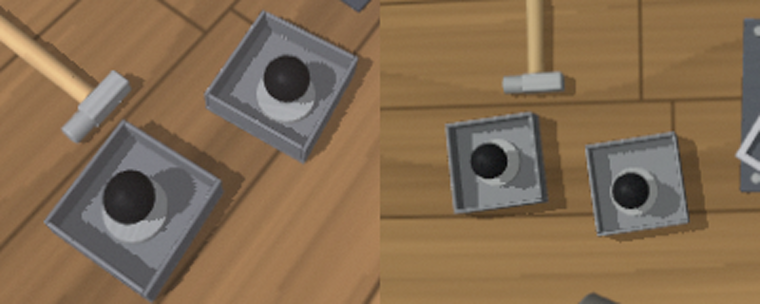

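The stud stands upright in the middle of the tote, at side crop (130,200) and top crop (490,160). The arm is clear and the spare stud, mallet and totes haven't moved.

```bash
python3 -c "
from h import *
print(r.finish_job())"
```

```text
the job is handed in; nothing more can be done
None
```

The stud was pushed along the slot to the exit gap, lifted out and set down gently upright in the empty tote at about 24 s; the job is handed in, but no verdict was returned.

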